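Clamp the manifold and hold the plunger gauge on its test pad

TASK

Swing the nest's hinged clamp frame fully down onto the aluminium manifold, then lift the plunger gauge (the one with the square grip and the thin rod) out of its stand and set its tip upright on the manifold's ring-marked pad, inside the ring, pressing gently so that the sprung rod goes about halfway in and never to its stop. Finish while still holding the gauge there, steady and upright, touching the manifold with the rod's tip only; leave everything else on the bench where it is.

Things in the scene. Friction and masses are not known exactly. Their poses are not given: they have to be found in the camera images.
- nest: Inspection nest fixed to the bench: dark steel base plate 160 (x) by 150 (y) by 15 mm thick with 12 mm high locating rails and, on its +x side, two hinge posts rising to 68 mm. Origin: centre of the plate's underside, on the bench; z up.
- clamp (a joint): Hinge of the clamp frame, rad: 0 = lying flat on the manifold (closed), growing as it opens upward; starts between 0.9 and 1.4 and can open to 1.6, and it can go 0.02 below 0. A stiff friction hinge: it stays where it is left and takes about 3 to 5 N at the bar to push down.
- clamp_hinge (a point): Middle of the clamp's hinge line: in the nest's frame at x +58, y 0, z 60 mm. The hinge line runs along the nest's y. The point turns with the frame.
- clamp_bar (a point): Middle of the clamp's round steel grip bar (12 mm thick, 90 mm long, along the nest's y), 118 mm from the hinge line; two 10 mm square arms 60 mm apart join them, leaving a window 50 mm wide. At joint value a the bar is at nest x = 58 - 118 cos(a), z = 60 + 118 sin(a) mm. Closed, it overhangs the manifold's -x side, its top 66 mm above the bench.
- manifold: Aluminium block 70 (x) by 110 (y) by 40 mm high, loose in the nest, underside 15 mm above the bench, axes as the nest's; origin: centre of underside. On top, inside the closed clamp's window, two pads 22 mm across, 4 mm high: the test pad with a dark ring and dot at x -10, y +8 mm, a plain one at x +18, y -8 mm. Outside it brass nipples 16 mm high at (+8, +45) and (-8, -45) mm.
- test_spot (a point): Centre of the ring-marked pad's flat top, 44 mm above the manifold's underside, 59 mm above the bench. The dark ring is 12 mm across inside and 16 mm across outside.
- stand: Gauge stand fixed to the bench, 80 (x) by 190 (y) mm, a 10 mm white plate whose top is 100 mm above the bench, with two through holes 25 mm across at y +48 and y -48 mm. Origin: centre of its underside; z up. The nest and the stand may be on either side of the bench.
- gauge: Plunger gauge, 0.18 kg, standing rod down in either hole. Origin: on its axis at the underside of its flange, resting on the stand's top; z along its axis, away from the rod. Black flange 36 mm across, 6 thick; above it a grey grip 24 mm square, z 6 to 54 mm, faces along x and y; 20 mm cap to z 60. Below, an 18 mm barrel to z -45 mm, then the 8 mm rod, its tip at z -79 mm when out.
- gauge_grip (a point): Centre of the gauge's square grip, on the axis, 30 mm above the flange's underside.
- gauge_tip (a point): The lowest point of the gauge's rod, on its axis; the tip is a ball of 4 mm radius.
- plunger (a joint): How far the gauge's sprung rod is pushed in, m: 0 = fully out, stop at 0.012. Spring: about 1 N to start moving, 2.2 N at 3 mm, 3.4 N at 6 mm, 4.6 N at 9 mm, 5.8 N at the stop.
- plug_gauge: Bystander: steel plug gauge in the stand's other hole, same 36 mm flange but a round 20 mm grip and a thick plug below, no rod; top 50 mm above the stand. Origin: underside of its flange.
- fitting_a: Bystander: brass fitting 24 mm across, 30 mm high, between nest and stand. Origin: centre of its underside.
- fitting_b: Bystander: brass fitting 29 mm across, 36 mm high, between nest and stand. Origin: centre of its underside.
- ring_gauge: Bystander: steel ring 50 mm across, 14 mm high. Origin: centre of its underside.
- screwdriver: Bystander: screwdriver lying on the bench beyond the work. Origin on its underside.
- spray_can: Bystander: plain metal can 52 mm across, 150 mm high, at the left. Origin: centre of its underside.
- tub: Bystander: open grey plastic tub 90 mm across, 60 mm high, at the right. Origin: centre of its underside.
Mind the look-alikes: they are no part of the job. What is shaped like the gauge but green is not meant.

How it is judged:
On the way, in this order (a step that is already met when the one before it is completed fails the run):
1. the clamp frame is down on the manifold (within 0.06 rad of closed) while the gauge is still in its stand (value of joint clamp below 0.06 rad and distance of gauge from where it was at the start of the episode below 0.03 m), for 0.2 s.
2. the gauge is drawn out of the stand, its tip clear above the stand's top, in the fingers (height (world z) of gauge_tip above 0.102 m and contact force between the fingers and gauge above 1 N), for 0.1 s.
At the end, for the whole second after the job is handed in: Clamp within 0.06 rad of closed; gauge held in the fingers, tip on the ringed pad within 7 mm of its centre, axis within 0.1 rad of vertical, rod pushed in 3 to 9 mm (1 to 8 N on the manifold), below 20 mm/s; gauge not on the stand or nest; robot not touching the manifold (value of joint clamp below 0.06 rad and horizontal distance between gauge_tip and test_spot below 0.007 m and distance between gauge_tip and test_spot below 0.0085 m and value of joint plunger between 0.003 and 0.009 m and contact force between gauge and manifold between 1 and 8 N and angle between gauge's own z axis and vertical below 0.1 rad and contact force between the fingers and gauge above 2 N and contact force between gauge and stand below 0.1 N and contact force between gauge and nest below 0.1 N and contact force between each of the arm, the fingers and manifold below 0.1 N and linear speed of gauge below 0.02 m/s); the arm keeps its last pose, push and grip.
It fails at once if the gauge's rod is pushed to its stop (beyond 11.5 mm) (value of joint plunger above 0.0115 m).
It fails at once if a bystander (plug gauge, fitting, ring, screwdriver, can, tub) is moved more than 30 mm (distance of any of plug_gauge, fitting_a, fitting_b, ring_gauge, screwdriver, spray_can, tub from where it was at the start of the episode above 0.03 m).
It fails at once if the manifold is shifted more than 10 mm (distance of manifold from where it was at the start of the episode above 0.01 m).
It also fails if it takes over 61 s, if anything falls off the work surface, if the arm or the gripper's body presses on something with over 40 N, if the wrist force passes 120 N, or if a joint passes its speed limit or range.

ROBOT

A 7-joint arm with a two-finger parallel gripper is mounted at the origin on the work surface. World frame = base frame: x ahead of the robot, y to its left, z up, the work surface at z = 0. Lengths are in m, angles in rad, forces in N, time in s.
With the tool pointing down it reaches from about 0.4 to 0.875 m from the base axis. Payload 19.3 kg.
Tool frame: the origin (TCP) lies at the very end of the fingers, on their centre line; the grasp point (between the pads) lies 19 mm behind it; z points along the fingers, y is the direction in which the jaws open and shut (so a half turn about z gives the same grasp; the last joint's range is limited). The gripper opens to 85 mm and grips with 20 to 120 N. Pads are 22 mm wide; open, the fingers measure 114 mm over their backs; the gripper's body (76 mm by 85 mm) begins 54 mm behind the grasp point. The pads swing forward as they close: fully open they stand 13 mm farther back than shut.
Start: joints at [-1.331, 0.521, -0.036, 1.599, 0.021, 1.021, -0.113], TCP at [0.191, 0.595, 0.231] pointing down, gripper open.
Joint ranges: [-2.91, 2.91], [-0.3, 2.13], [-1.5, 1.42], [0.17, 2.43], [-1.26, 4.41], [0.16, 1.93], [-2.52, 2.52]. Speed limits (rad/s): [1.89, 1.89, 2.39, 2.39, 3.01, 3.01, 3.01].

INTERFACE

Orientations are given as [roll, pitch, yaw] about the fixed x, y, z axes, in that order (R = Rz(yaw) Ry(pitch) Rx(roll)).
In Python, from workcell import bot, grab_frame, calibration, workorder gives the robot as it stands.
- The arm moves only by the tool move_arm, never from a script. Its arguments are lists of equal length, an entry for each row: "jaw": the closure in counts, from 0 (fully open) to 255 (shut); "dp": the shift along the tool's x, y, z in units of 800 mm (1.0 is 800 mm), a list of three; "rotation": the turn, a rotation vector about the tool's x, y, z in units of pi rad (1.0 is pi rad), a list of three. In form: {"jaw": [jaw, ...], "dp": [[dx, dy, dz], ...], "rotation": [[rx, ry, rz], ...]}. A call has 1 to 10 rows; each row shifts and turns the commanded pose from where the row before left it, along the tool's axes as they then stand; what a row does not reach is not made up. A row lasts 1/8 s, in which the tool goes at most 62.5 mm and 10.7 degrees, less where a joint would pass 70% of its speed; a pose out of reach is approached as far as the arm can. A call with a number of a shift or a turn outside -1 to 1 is refused whole. A call with a gripper value outside its range is refused whole. The fingers move at their own pace and stop on an object; "squeeze" is the grip in N (left out, the last holds). Time passes only in rows, so rows that do not move let the fingers close. It gives the time, the measured TCP pose, the force and the opening at its end, in the units of the state.
- bot.observe(): the state, without advancing time (a new reading comes with each control period).
- grab_frame(name): name is "scene" or "top" or "wrist"; returns the picture (384x512x3 uint8, blue, green, red); there is no depth.
- calibration(name): a dict with "camera_matrix" (3x3 intrinsics, pixels), "T" (4x4, takes a point from camera to world coordinates). Camera axes: x right, y down, z forward; pixel columns grow to the right and rows downward; lengths in m; the calibration is good to about 2 mm. The wrist camera is an equidistant fisheye: a pixel r from the principal point sees the ray r / f radians off the axis. A picture is of the moment at which its call begins: read the wrist's pose just before it. calibration takes no time and is no camera call; for the wrist camera it gives the pose at the moment of the call.
- workorder.job_done(): hands the job in, once; it reports no verdict.
The state is a dict: "clock": time; "qpos": joint angles; "qd": joint speeds; "joint_efforts": joint torques, N m; "position": TCP position; "tool_rot": TCP orientation; "force": force on the tool from outside, world axes, zero at the start; "moment": the same for the moment, N m; "grip_width": finger opening in m.
Only numpy, scipy, OpenCV 4.12 (cv2) and the standard library are available. Lean on these libraries where they do the work, as an engineer would, in place of code of your own. Each camera call takes 0.05 s, during which the arm holds its last target. There are 200 camera calls.

## Working session

There is one attempt and no reset: what is moved stays moved. The work goes in short steps, Python scripts to look and compute and a tool call to move; the robot and the scene stay as the last step left them, time stands still between calls to the robot, and variables do not carry over. Pictures are saved under pics/ and viewed, about 8 in all and at most 12, crops included, and the job is handed in when it is done.

Besides the shell and the picture viewer there is one more tool, called after ">>>" as name(argument=value, ...) on one line, values as JSON. move_arm: Moves the arm, as the interface text tells. Shifts and turns lie within -1 to 1; 1 stands for 800 mm of shift or pi rad of turn. Its arguments: {"type":"object","properties":{"jaw":{"type":"array","items":{"type":"number"}},"dp":{"type":"array","items":{"type":"array","items":{"type":"number","minimum":-1,"maximum":1}}},"rotation":{"type":"array","items":{"type":"array","items":{"type":"number","minimum":-1,"maximum":1}}},"squeeze":{"type":"number"}},"required":["jaw","dp","rotation"]}

```bash
mkdir -p pics
python3 - <<'E'
from workcell import bot, grab_frame, calibration
import cv2,numpy as np
print(bot.observe())
for n in("scene","top"):
    im=grab_frame(n);cv2.imwrite(f"pics/{n}0.png",im);c=calibration(n);print(n,np.round(c["camera_matrix"],1).tolist(),np.round(c["T"],4).tolist())
a=cv2.imread("pics/scene0.png");b=cv2.imread("pics/top0.png")
E
ls
```

```text
{'clock': 0.0, 'qpos': array([-1.33119639,  0.52201182, -0.03629764,  1.59998521,  0.0212185 ,
        1.02108647, -0.11277899]), 'qd': array([ 0.00267128, -0.00071303, -0.00184297,  0.00012848,  0.00156219,
       -0.00115511,  0.001652  ]), 'joint_efforts': array([ 1.62707976e-03, -9.27103043e+01,  1.98053151e+00, -3.69931984e+01,
        1.78955850e-02,  8.23546696e-03, -3.70621012e-05]), 'position': array([0.19049974, 0.59492169, 0.23073559]), 'tool_rot': array([-3.14049234e+00,  1.08459098e-04,  2.83178727e+00]), 'force': array([ 0.33732446, -0.39552659,  0.26943709]), 'moment': array([-0.03247623, -0.06471108,  0.01502008]), 'grip_width': 0.08529329519836429}
scene [[379.1, 0.0, 253.4], [0.0, 379.1, 193.2], [0.0, 0.0, 1.0]] [[0.7913, 0.4688, -0.3925, 1.086], [0.6113, -0.593, 0.5242, -0.5841], [0.013, -0.6547, -0.7558, 0.9689], [0.0, 0.0, 0.0, 1.0]]
top [[444.6, 0.0, 251.8], [0.0, 444.6, 182.7], [0.0, 0.0, 1.0]] [[0.0006, -0.999, 0.0449, 0.5613], [-1.0, -0.0006, -0.0002, -0.0191], [0.0002, -0.0449, -0.999, 1.4307], [0.0, 0.0, 0.0, 1.0]]
pics
```

View pics/scene0.png

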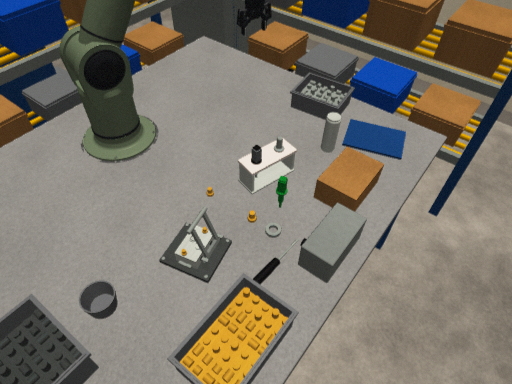

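View pics/top0.png

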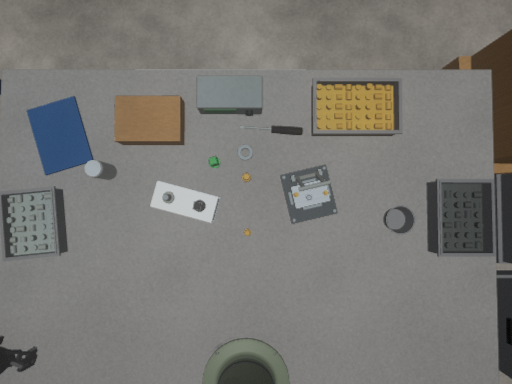

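The top view shows the nest at about (309,194) and the stand at (185,202), with two instruments in it. The dark one is at (199,206) and the light one at (168,197). The green look-alike stands at (214,161). I'll enlarge this area to confirm which is the gauge.

Run:
```python
import cv2,numpy as np
a=cv2.imread("pics/scene0.png")[130:290,150:310];b=cv2.imread("pics/top0.png")
f=lambda i,w,h:cv2.resize(i,(w,h),interpolation=cv2.INTER_CUBIC)
t=np.hstack([f(b[170:230,145:225],400,300),f(b[155:230,270:345],300,300)])
cv2.imwrite("pics/crop1.png",np.vstack([t,np.hstack([f(a[:70,80:],343,300),f(a[70:,:100],333,300),np.zeros((300,24,3),np.uint8)])]))
```

```text
(no output)
```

View pics/crop1.png

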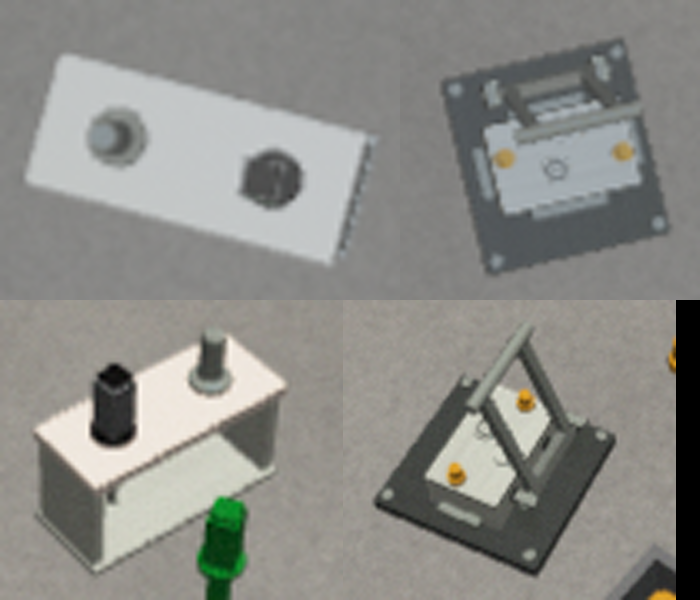

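```bash
cat > h.py <<'E'
from workcell import bot, grab_frame, calibration
import cv2,numpy as np
from scipy.spatial.transform import Rotation as Ro
def ray(n,u,v,c=None):
    c=c or calibration(n);K=np.array(c["camera_matrix"]);T=np.array(c["T"])
    x=(u-K[0,2])/K[0,0];y=(v-K[1,2])/K[1,1]
    if n=="wrist":
        t=np.hypot(x,y);s=np.sin(t)/max(t,1e-9);d=np.array([x*s,y*s,np.cos(t)])
    else: d=np.array([x,y,1])
    return T[:3,3],T[:3,:3]@d
def at(n,u,v,z,c=None):
    o,d=ray(n,u,v,c);return (o+d*(z-o[2])/d[2])
def rel(target,yaw_y=None):
    "tool-frame shift to world target, units of 0.8 m"
    s=bot.observe();R=Ro.from_euler("xyz",s["tool_rot"])
    return R.inv().apply(np.array(target)-s["position"])/.8
E
python3 - <<'E'
from h import *
S=[(62,53),(372,135),(332,265),(27,183)]
P=np.array([at("top",145+u/5,170+v/5,.1)[:2] for u,v in S]);print("stand",P.mean(0),[np.linalg.norm(P[i]-P[i-1]) for i in range(4)])
e=P[0]-P[1]+P[3]-P[2];ys=np.arctan2(-e[0],e[1]);yh=np.array([-np.sin(ys),np.cos(ys)]);print("yaw",np.degrees(ys),"holes",P.mean(0)+.048*yh,P.mean(0)-.048*yh)
print("gauge flange ctr", at("top",145+272/5,170+183/5,.106),"top of cap~",at("top",145+270/5,170+178/5,.16))
N=[(43,80),(223,38),(268,232),(90,273)]
Q=np.array([at("top",270+u/4,155+v/4,.015)[:2] for u,v in N]);c=Q.mean(0);print("nest",c,[np.linalg.norm(Q[i]-Q[i-1]) for i in range(4)])
e=Q[0]-Q[3]+Q[1]-Q[2];yn=np.arctan2(e[1],e[0]);print("yaw",np.degrees(yn));xh=np.array([np.cos(yn),np.sin(yn)]);yy=np.array([-xh[1],xh[0]])
print("ring seen",at("top",270+156/4,155+170/4,.059),"model",c-.010*xh+.008*yy)
c3=calibration("top");T=np.linalg.inv(c3["T"]);K=c3["camera_matrix"]
for a in(.9,1,1.1,1.2,1.3,1.4):
    p=np.r_[c+xh*(.058-.118*np.cos(a)),.06+.118*np.sin(a)]
    o=[]
    for n in("top","scene"):
        c3=calibration(n);q=np.array(c3["camera_matrix"])@(np.linalg.inv(c3["T"])@np.r_[p,1])[:3];o+=[np.round(q[:2]/q[2],1)]
    print(a,p,o)
for n,(u,v) in dict(fa=(248,232),fb=(246,177),ring=(245,153),green=(214,161)).items():print(n,at("top",u,v,.03))
E
```

```text
stand [0.56405409 0.18140458] [np.float64(0.08037678785118872), np.float64(0.19232652650880672), np.float64(0.08106425832686799), np.float64(0.1889376060239345)]
yaw -14.856386840192497 holes [0.57636115 0.22780002] [0.55174702 0.13500915]
gauge flange ctr [0.54973066 0.1364498  0.106     ] top of cap~ [0.55305184 0.13126829 0.16      ]
nest [ 0.5896156  -0.20157568] [np.float64(0.15780943142386167), np.float64(0.147679663762067), np.float64(0.1583929618965716), np.float64(0.1452295943687895)]
yaw 13.096321145621042
ring seen [ 0.57755965 -0.19585231  0.059     ] model [ 0.57806299 -0.19604964]
0.9 [ 0.57466487 -0.20505381  0.15243258] [array([316.4, 198.1]), array([184.9, 219.3])]
1 [ 0.58400963 -0.20287985  0.15929358] [array([316. , 194.8]), array([187.7, 219. ])]
1.1 [ 0.59397485 -0.20056154  0.16516247] [array([315.4, 191.3]), array([190.8, 219. ])]
1.2 [ 0.60446096 -0.19812206  0.16998061] [array([314.8, 187.6]), array([194.1, 219.3])]
1.3 [ 0.61536318 -0.19558577  0.17369987] [array([314.1, 183.7]), array([197.7, 219.9])]
1.4 [ 0.62657258 -0.19297802  0.17628307] [array([313.2, 179.7]), array([201.5, 220.8])]
fa [ 0.46956897 -0.00760534  0.03      ]
fb [ 0.64243352 -0.00111789  0.03      ]
ring [0.71846965 0.00213829 0.03      ]
green [0.69301781 0.10008309 0.03      ]
```

The gauge is the dark, square-grip instrument in the stand's -y hole, top (199,206). The lighter round one at (168,197) is the plug gauge, and the green one is a decoy. The clamp is open about 1.25 rad. I'll move the closed fingers over to the far (+x) side of the bar.

>>> move_arm(jaw=[255,255,255,255,255,255,255,255,255,255], dp=[[0,0,-0.05],[-0.053,-0.047,0],[-0.053,-0.047,0],[-0.053,-0.047,0],[-0.053,-0.047,0],[-0.053,-0.047,0],[-0.053,-0.047,0],[-0.053,-0.047,0],[-0.053,-0.047,0],[-0.053,-0.047,0]], rotation=[[0,0,0],[0,0,0],[0,0,0],[0,0,0],[0,0,0],[0,0,0],[0,0,0],[0,0,0],[0,0,0],[0,0,0]])

```text
clock: 1.35
position: [0.4514, 0.1549, 0.2713]
tool_rot: [3.142, 0.0, 2.832]
force: [1.7, -0.1, 1.2]
grip_width: 0.0001
```

>>> move_arm(jaw=[255,255,255,255,255,255,255], dp=[[-0.053,-0.047,0],[-0.053,-0.047,0],[-0.053,-0.047,0],[-0.053,-0.047,0],[-0.053,-0.047,0],[-0.053,-0.047,0],[-0.053,-0.047,0]], rotation=[[0,0,0],[0,0,0],[0,0,0],[0,0,0],[0,0,0],[0,0,0],[0,0,0]])

```text
clock: 2.22
position: [0.6539, -0.186, 0.271]
tool_rot: [3.141, -0.0, 2.832]
force: [0.3, 0.9, 1.1]
grip_width: -0.0003
```

>>> move_arm(jaw=[255,255,255,255,255,255,255,255,255,255], dp=[[0,0,0],[0,0,0],[0,0,0],[0,0,0],[0,0,0],[0,0,0],[0,0,0],[0,0,0],[0,0,0],[0,0,0]], rotation=[[0,0,0.059],[0,0,0.059],[0,0,0.059],[0,0,0.059],[0,0,0.059],[0,0,0.059],[0,0,0.059],[0,0,0.059],[0,0,0.059],[0,0,0.059]])

```text
clock: 3.48
position: [0.6531, -0.1844, 0.2709]
tool_rot: [-3.141, 0.0, 0.972]
force: [-0.3, 0.7, 0.6]
grip_width: -0.0003
```

>>> move_arm(jaw=[255,255,255,255,255], dp=[[0,0,0],[0,0,0],[0,0,0],[0,0,0],[0,0,0]], rotation=[[0,0,0.059],[0,0,0.059],[0,0,0.059],[0,0,0.059],[0,0,0]])

```text
clock: 4.1
position: [0.6531, -0.1843, 0.2707]
tool_rot: [3.141, 0.001, 0.238]
force: [0.2, -0.2, 0.0]
grip_width: 0.0002
```

Run:
```python
from h import *
s=bot.observe();print(s["clock"],s["position"],s["tool_rot"],s["qpos"],s["grip_width"]);print(rel([.649,-.188,.150]),s["force"])
cv2.imwrite("pics/w1.png",grab_frame("wrist"))
```

```text
4.1 [ 0.6531414  -0.1843286   0.27071979] [3.14141421e+00 1.18052284e-03 2.37876916e-01] [-0.31859198  0.7614149   0.93890476  1.42696617 -0.62196971  1.26713748
 -0.66002344] 0.00019790952572727082
[-0.00593424  0.00321324  0.15090743] [ 0.17771444 -0.17090173  0.00549141]
```

View pics/w1.png

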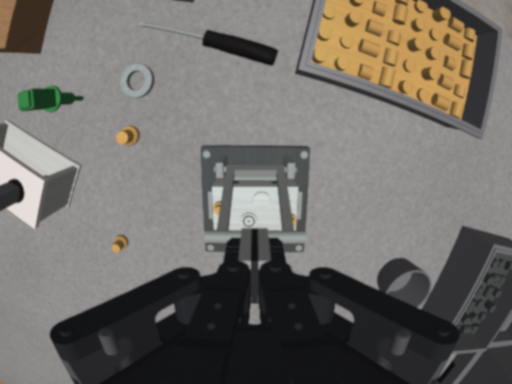

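The wrist view shows the nest, with the bar across row ~240 (columns 205–303), partly hidden by the closed fingertips at (255,232). I'll use this to refine the clamp angle.

Run:
```python
from h import *
c=np.array([.5896,-.2016]);yn=np.radians(13.1);xh=np.array([np.cos(yn),np.sin(yn)]);yy=np.array([-xh[1],xh[0]])
cal=calibration("wrist");K=np.array(cal["camera_matrix"]);Ti=np.linalg.inv(cal["T"]);print(K[0,0],K[0,2],K[1,2],np.array(cal["T"])[:3,3])
def pr(p):
    q=(Ti@np.r_[p,1])[:3];t=np.arctan2(np.hypot(q[0],q[1]),q[2]);r=q[:2]/np.hypot(q[0],q[1])*t*K[0,0];return np.round(r+K[:2,2],1)
for a in np.arange(.9,1.45,.1):
    print(round(a,1),[pr(np.r_[c+xh*(.058-.118*np.cos(a))+yy*y,.06+.118*np.sin(a)]) for y in(-.045,.045)])
print("ring",pr(np.r_[c-.01*xh+.008*yy,.059]),"corners",[pr(np.r_[c+xh*a+yy*b,.015]) for a in(-.08,.08) for b in(-.075,.075)])
print("gauge top",pr([.5517,.135,.16]),"tcp",pr(bot.observe()["position"]))
```

```text
297.3186396354542 254.1568075021761 190.36653711631115 [ 0.72216465 -0.16757251  0.41238954]
0.9 [array([300.1, 263. ]), array([211., 262.])]
1.0 [array([301.8, 258.1]), array([209.6, 257.1])]
1.1 [array([303.5, 251.7]), array([208.3, 250.7])]
1.2 [array([305.2, 243.9]), array([206.9, 242.8])]
1.3 [array([306.9, 234.6]), array([205.7, 233.4])]
1.4 [array([308.3, 223.8]), array([204.7, 222.6])]
ring [249.2 222.6] corners [array([303.8, 254.1]), array([205.5, 252.9]), array([311.3, 149.1]), array([201.1, 147.6])]
gauge top [-11.3 204.9] tcp [254.2 243.8]
```

>>> move_arm(jaw=[255,255,255], dp=[[0,0,0.05],[0,0,0.05],[0,0,0.051]], rotation=[[0,0,0],[0,0,0],[0,0,0]])

```text
clock: 4.53
position: [0.6532, -0.1844, 0.1493]
tool_rot: [-3.141, -0.0, 0.242]
force: [0.3, -0.4, -0.4]
grip_width: -0.0001
```

>>> move_arm(jaw=[255,255,255,255,255,255,255,255], dp=[[-0.015,0,0],[-0.015,0,0],[-0.014,0,0.005],[-0.013,0,0.005],[-0.013,0,0.007],[-0.013,0,0.009],[-0.012,0,0.011],[-0.01,0,0.01]], rotation=[[0,0,0],[0,0,0],[0,0,0],[0,0,0],[0,0,0],[0,0,0],[0,0,0],[0,0,0]])

```text
clock: 5.52
position: [0.5716, -0.2042, 0.1121]
tool_rot: [3.141, -0.001, 0.237]
force: [13.2, -0.8, -7.5]
grip_width: 0.0003
```

Run:
```python
from h import *
s=bot.observe();print(s["clock"],s["position"],s["force"])
c=np.array([.5896,-.2016]);yn=np.radians(13.1);xh=np.array([np.cos(yn),np.sin(yn)]);print("nest x",(s["position"][:2]-c)@xh)
```

```text
5.525 [ 0.57159634 -0.20421135  0.11214845] [13.19792644 -0.79512806 -7.45608419]
nest x -0.018127001028898405
```

>>> move_arm(jaw=[255,255,255,255,255], dp=[[0.015,0,0],[0,0,-0.074],[-0.04,0,0],[0,0,0.036],[0,0,0]], rotation=[[0,0,0],[0,0,0],[0,0,0],[0,0,0],[0,0,0]])

```text
clock: 6.15
position: [0.5518, -0.2083, 0.1422]
tool_rot: [-3.14, 0.002, 0.237]
force: [-0.2, 0.5, 0.8]
grip_width: -0.0001
```

Run:
```python
from h import *
s=bot.observe();print(s["clock"],s["position"],s["force"])
c=np.array([.5896,-.2016]);yn=np.radians(13.1);xh=np.array([np.cos(yn),np.sin(yn)]);print("nest x",(s["position"][:2]-c)@xh)
cv2.imwrite("pics/w2.png",grab_frame("wrist")[150:330,130:380])
```

```text
6.15 [ 0.55184168 -0.20826241  0.14223955] [-0.21160394  0.47169613  0.75903723]
nest x -0.03828574304171779
```

View pics/w2.png

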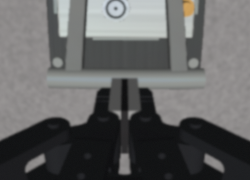

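The fingertips sit over the bar (crop centre at about (123,78)). I'll push it down along the arc.

>>> move_arm(jaw=[255,255,255,255,255,255,255,255,255,255], dp=[[-0.005,0,0.0125],[-0.0055,0,0.0125],[-0.005,0,0.011],[-0.004,0,0.011],[-0.0035,0,0.011],[-0.002,0,0.011],[-0.001,0,0.011],[-0.0005,0,0.009],[0,0,0.007],[0,0,0]], rotation=[[0,0,0],[0,0,0],[0,0,0],[0,0,0],[0,0,0],[0,0,0],[0,0,0],[0,0,0],[0,0,0],[0,0,0]])

```text
clock: 7.45
position: [0.5316, -0.2139, 0.0663]
tool_rot: [-3.142, -0.0, 0.237]
force: [-0.4, -0.7, 0.5]
grip_width: -0.0002
```

>>> move_arm(jaw=[255,255,255], dp=[[0,0,0.002],[0,0,0.002],[0,0,0]], rotation=[[0,0,0],[0,0,0],[0,0,0]])

```text
clock: 7.82
position: [0.5319, -0.2141, 0.0652]
tool_rot: [-3.141, -0.002, 0.237]
force: [-11.3, 7.6, 44.1]
grip_width: -0.0002
```

Run:
```python
from h import *
f=lambda i,w,h:cv2.resize(i,(w,h),interpolation=cv2.INTER_CUBIC)
cv2.imwrite("pics/w3.png",np.hstack([f(grab_frame("wrist")[130:330,130:380],500,400),f(grab_frame("scene")[200:290,150:240],300,400)]))
```

```text
(no output)
```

View pics/w3.png

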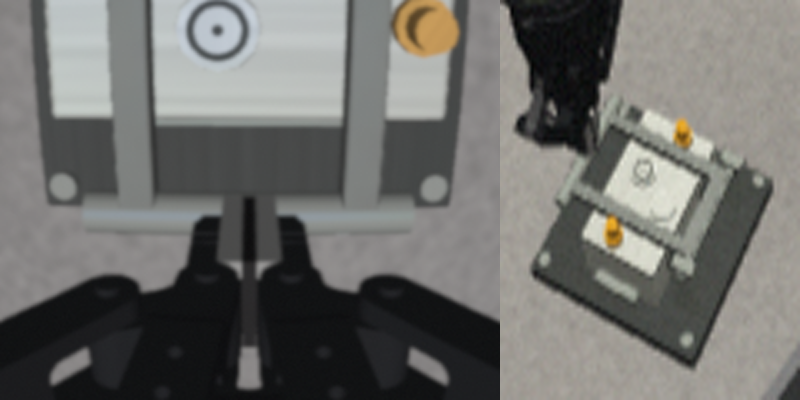

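The clamp is fully down: bar on its seat at tip z 0.065, with a firm stop. The ring shows clearly at full-image pixel (238.5,145). I'll measure it from here before moving away.

Run:
```python
from h import *
im=grab_frame("wrist");print("ring", at("wrist",238.25,144.75,.059))
```

```text
ring [ 0.58005199 -0.19430655  0.059     ]
```

>>> move_arm(jaw=[255,255,255,255,0,0,0,0,0,0], dp=[[0,0,-0.05],[0,0,-0.07],[0,0,-0.075],[0,0,-0.075],[0.021,-0.07,0],[0.021,-0.07,0],[0.021,-0.07,0],[0.021,-0.07,0],[0.021,-0.07,0],[0.021,-0.07,0]], rotation=[[0,0,0],[0,0,0],[0,0,0],[0,0,0],[0,0,0],[0,0,0],[0,0,0],[0,0,0],[0,0,0],[0,0,0]])

```text
clock: 9.22
position: [0.5506, 0.1387, 0.2794]
tool_rot: [-3.141, -0.001, 0.237]
force: [0.3, -0.4, 0.1]
grip_width: 0.0853
```

>>> move_arm(jaw=[0,0,0,0,0,0,0,0], dp=[[0,0,0],[0,0,0],[0,0,0],[0,0,0],[0,0,0],[0,0,0],[0,0,0],[0,0,0]], rotation=[[0,0,-0.057],[0,0,-0.057],[0,0,-0.057],[0,0,-0.057],[0,0,-0.057],[0,0,-0.057],[0,0,0],[0,0,0]])

```text
clock: 10.22
position: [0.5507, 0.1363, 0.2793]
tool_rot: [-3.142, -0.0, 1.307]
force: [0.8, 0.3, -0.7]
grip_width: 0.0853
```

Run:
```python
from h import *
s=bot.observe();print(s["clock"],s["position"],s["tool_rot"],s["qpos"],s["grip_width"]);
im=grab_frame("wrist");cv2.imwrite("pics/w4.png",im)
cal=calibration("wrist");K=np.array(cal["camera_matrix"]);Ti=np.linalg.inv(cal["T"])
np.savez("w4.npz",T=cal["T"])
def pr(p):
    q=(Ti@np.r_[p,1])[:3];t=np.arctan2(np.hypot(q[0],q[1]),q[2]);r=q[:2]/np.hypot(q[0],q[1])*t*K[0,0];return np.round(r+K[:2,2],1)
print(pr([.5517,.135,.16]),pr([.5517,.135,.106]),[pr([.5641+a*np.cos(-.259)-b*np.sin(-.259),.1814+a*np.sin(-.259)+b*np.cos(-.259),.1]) for a in(-.04,.04) for b in (-.095,.095)])
```

```text
10.225 [0.55069724 0.13633297 0.27926683] [-3.14155563e+00 -8.91713597e-05  1.30697313e+00] [-0.89818579  0.48878816  0.80018448  1.72635506 -0.3892643   1.09290469
 -0.23756178] 0.0853239894467768
[256.1 186.3] [255.8 173. ] [array([221.3, 211.8]), array([217.9,  42.3]), array([290.6, 211.6]), array([293. ,  42.1])]
```

View pics/w4.png

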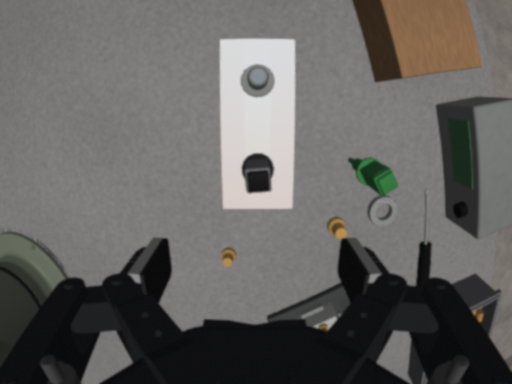

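The wrist view shows the gauge at the stand's near end: flange (257,168), square grip top ~(258,180). The plug is at (258,78), and the decoy lies on its side near (378,177). I'll enlarge it to refine the axis.

Run:
```python
import cv2
im=cv2.imread("pics/w4.png")[145:205,225:295]
im=cv2.convertScaleAbs(im,alpha=2.2,beta=0)
cv2.imwrite("pics/crop2.png",cv2.resize(im,None,fx=9,fy=9,interpolation=cv2.INTER_CUBIC))
```

```text
(no output)
```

View pics/crop2.png

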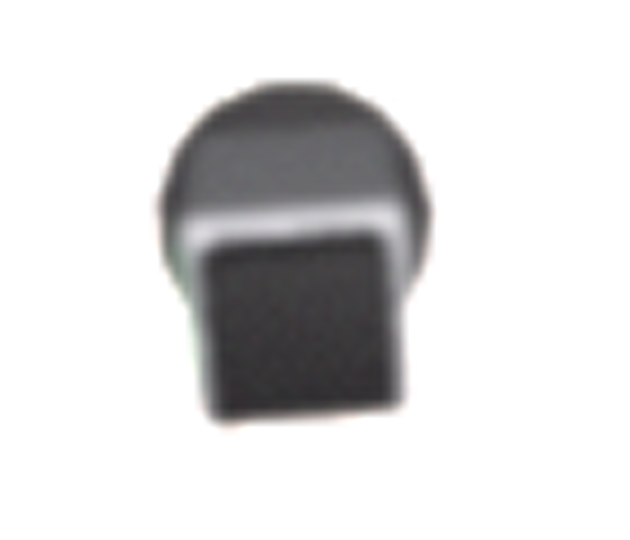

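Run:
```python
from h import *
c=calibration("wrist")
a=at("wrist",257.7,181.2,.16,c);b=at("wrist",257.3,168.5,.106,c);print(a,b)
for t in [(221.0,39),(294,208)]:pass
print(rel(np.r_[(a+b)[:2]/2,.116]))
T=np.array(c["T"]);s=bot.observe();print(Ro.from_euler("xyz",s["tool_rot"]).inv().apply(T[:3,3]-s["position"]),T[:3,:3])
```

```text
[0.55436866 0.13922894 0.16      ] [0.55458281 0.13945166 0.106     ]
[0.00481388 0.00361871 0.204013  ]
[ 0.07091692 -0.00022472 -0.14161023] [[ 9.65714874e-01 -2.49058853e-01 -7.32425446e-02]
 [-2.59603926e-01 -9.27310046e-01 -2.69632862e-01]
 [-7.64096194e-04  2.79402517e-01 -9.60173760e-01]]
```

>>> move_arm(jaw=[0,0,0,0,0], dp=[[0.0048,0.0036,0],[0,0,0.07],[0,0,0.07],[0,0,0.064],[0,0,0]], rotation=[[0,0,-0.016],[0,0,0],[0,0,0],[0,0,0],[0,0,0]])

```text
clock: 10.9
position: [0.5528, 0.1387, 0.1137]
tool_rot: [-3.137, 0.004, 1.359]
force: [-0.7, -0.3, 0.9]
grip_width: 0.0846
```

>>> move_arm(jaw=[255,255,255,255,255,255,255,255], dp=[[0,0,0],[0,0,0],[0,0,0],[0,0,0],[0,0,0],[0,0,0],[0,0,0],[0,0,0]], rotation=[[0,0,0],[0,0,0],[0,0,0],[0,0,0],[0,0,0],[0,0,0],[0,0,0],[0,0,0]], squeeze=50)

```text
clock: 11.9
position: [0.5549, 0.1396, 0.1172]
tool_rot: [3.141, -0.001, 1.361]
force: [-2.4, 0.0, 11.5]
grip_width: 0.0236
```

Run:
```python
from h import *
s=bot.observe();print(s["clock"],s["position"],s["tool_rot"],s["grip_width"],s["force"],s["moment"])
```

```text
11.9 [0.55491701 0.13960034 0.1171868 ] [ 3.14064870e+00 -1.24346036e-03  1.36142680e+00] 0.023560509378507295 [-2.44822272  0.01609681 11.52753522] [ 0.16342468  0.66090845 -0.03947678]
```

>>> move_arm(jaw=[255,255,255,255,255,255,255], dp=[[0,0,-0.015],[0,0,-0.03],[0,0,-0.035],[0,0,-0.035],[0,0,-0.035],[0,0,-0.03],[0,0,0]], rotation=[[0,0,0],[0,0,0],[0,0,0],[0,0,0],[0,0,0],[0,0,0],[0,0,0]])

```text
clock: 12.78
position: [0.555, 0.1393, 0.2621]
tool_rot: [3.139, -0.002, 1.361]
force: [-0.3, -0.3, -1.6]
grip_width: 0.0234
```

Run:
```python
from h import *
s=bot.observe();print(s["clock"],s["position"],s["tool_rot"],s["grip_width"],s["force"],s["moment"])
print(rel([.5801,-.1943,.25]))
f=lambda i,w,h:cv2.resize(i,(w,h),interpolation=cv2.INTER_CUBIC)
cv2.imwrite("pics/w5.png",np.hstack([f(grab_frame("scene")[80:230,190:310],400,500),grab_frame("wrist")[:,56:456][0:384]]) if 0 else np.hstack([f(grab_frame("scene")[100:220,200:296],400,500),f(grab_frame("wrist")[150:350,176:336],400,500)]))
```

```text
12.775 [0.55502521 0.1393094  0.26207722] [ 3.13935091e+00 -1.79128623e-03  1.36133490e+00] 0.02336928282361458 [-0.3212913  -0.33233274 -1.64489507] [-0.01807468 -0.00257697 -0.00263378]
[-0.40140619  0.11733645  0.01464059]
```

View pics/w5.png

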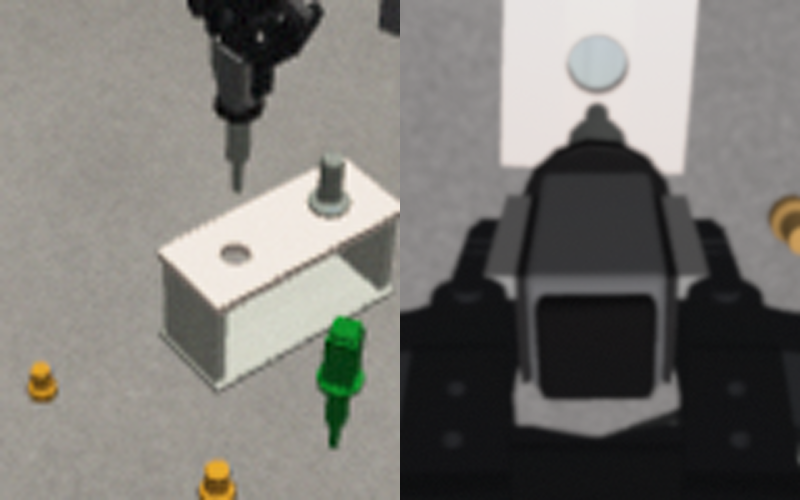

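The gauge is out, upright, with its tip clear of the stand. In the wrist view the rod-tip ball is at about (254.6,195.6). I'll check the tip offset from the TCP.

Run:
```python
from h import *
s=bot.observe();p=at("wrist",254.6,195.6,s["position"][2]-.0962+.004);print(p,p-s["position"],Ro.from_euler("xyz",s["tool_rot"]).as_matrix()[:,2])
```

```text
[0.5538267  0.13790224 0.16781608] [-0.00036012 -0.00144291 -0.0922    ] [-1.30413726e-04  2.21725283e-04 -9.99999967e-01]
```

>>> move_arm(jaw=[255,255,255,255,255,255,255,255,255], dp=[[-0.02,0.006,0],[-0.055,0.016,0],[-0.06,0.0175,0],[-0.06,0.0175,0],[-0.06,0.0175,0],[-0.06,0.0175,0],[-0.055,0.016,0],[-0.031,0.009,0],[0,0,0]], rotation=[[0,0,0],[0,0,0],[0,0,0],[0,0,0],[0,0,0],[0,0,0],[0,0,0],[0,0,0],[0,0,0]])

```text
clock: 14.0
position: [0.578, -0.1974, 0.2595]
tool_rot: [-3.141, 0.001, 1.357]
force: [0.1, 1.5, -1.2]
grip_width: 0.0233
```

Run:
```python
from h import *
s=bot.observe();print(s["clock"],s["position"],s["tool_rot"],s["grip_width"],s["force"])
print(rel([.5801,-.1943,.175]))
```

```text
14.0 [ 0.57801307 -0.19735528  0.25952024] [-3.14057504e+00  1.33347535e-03  1.35724982e+00] 0.02332655404133668 [ 0.05957267  1.5162301  -1.17687985]
[0.00442608 0.00184755 0.10564267]
```

>>> move_arm(jaw=[255,255,255,255,255], dp=[[0.0055,0.0015,0],[0,0,0.035],[0,0,0.04],[0,0,0.035],[0,0,0]], rotation=[[0,0,0],[0,0,0],[0,0,0],[0,0,0],[0,0,0]])

```text
clock: 14.62
position: [0.5807, -0.1885, 0.1706]
tool_rot: [-3.138, -0.0, 1.363]
force: [0.3, 0.0, -1.1]
grip_width: 0.0234
```

Run:
```python
from h import *
im=grab_frame("wrist");s=bot.observe();print(s["clock"],s["position"],s["tool_rot"],s["force"],s["grip_width"])
cal=calibration("wrist");K=np.array(cal["camera_matrix"]);Ti=np.linalg.inv(cal["T"])
def pr(p):
    q=(Ti@np.r_[p,1])[:3];t=np.arctan2(np.hypot(q[0],q[1]),q[2]);r=q[:2]/np.hypot(q[0],q[1])*t*K[0,0];return np.round(r+K[:2,2],1)
print("pred ring",pr([.5801,-.1943,.059]))
f=lambda i,w,h:cv2.resize(i,(w,h),interpolation=cv2.INTER_CUBIC)
cv2.imwrite("pics/w6.png",np.hstack([f(im[160:260,205:305],500,500),f(grab_frame("scene")[195:275,160:208],300,500)]))
```

```text
14.675 [ 0.58133176 -0.18910064  0.17205276] [-3.14037289e+00  7.16536102e-05  1.36244896e+00] [ 0.46979083 -0.76421516 -0.35536352] 0.023535131541425256
pred ring [254.6 192.8]
```

View pics/w6.png

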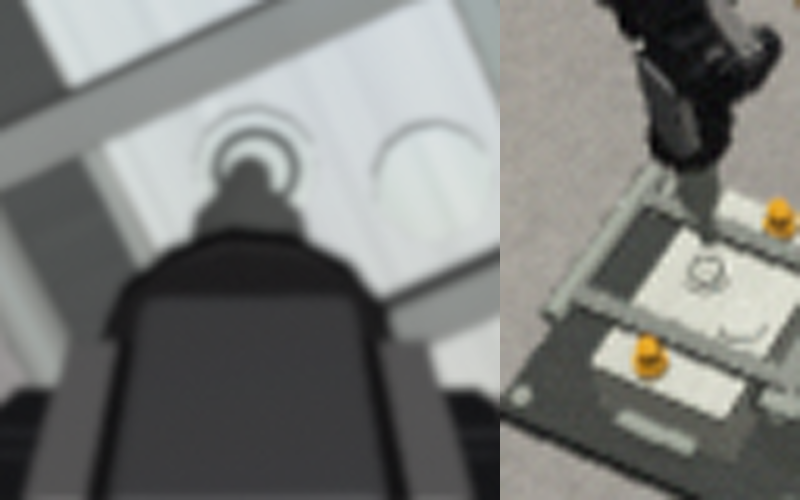

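The ring centre is at full-image (255.8,193.2), and the ball centre at about (254.4,195.2).

Run:
```python
from h import *
c=calibration("wrist");s=bot.observe();z=s["position"][2]
r=at("wrist",255.8,193.2,.059,c);t=at("wrist",254.5,195.4,z-.0962+.004,c);print(s["position"],r,t,"move world",r-t)
R=Ro.from_euler("xyz",s["tool_rot"]);d=r-t;d[2]=0;print("tool units",R.inv().apply(d)/.8)
```

```text
[ 0.58179324 -0.18947017  0.17289097] [ 0.58165981 -0.19559942  0.059     ] [ 0.58145887 -0.19081046  0.08069097] move world [ 0.00020094 -0.00478896 -0.02169097]
tool units [-5.80447118e-03  1.48521505e-03  1.17508724e-06]
```

>>> move_arm(jaw=[255,255,255,255,255], dp=[[-0.0057,0.001,0],[0,0,0.01],[0,0,0.008],[0,0,0],[0,0,0]], rotation=[[0,0,0],[0,0,0],[0,0,0],[0,0,0],[0,0,0]])

```text
clock: 15.35
position: [0.5813, -0.1945, 0.1577]
tool_rot: [-3.141, 0.0, 1.362]
force: [0.2, 1.0, -2.1]
grip_width: 0.0233
```

Run:
```python
from h import *
s=bot.observe();print(s["clock"],s["position"],s["tool_rot"],s["force"])
```

```text
15.35 [ 0.58126735 -0.19451477  0.15771881] [-3.14145650e+00  4.43989123e-05  1.36150096e+00] [ 0.18666647  1.0478155  -2.1293515 ]
```

>>> move_arm(jaw=[255,255,255], dp=[[0,0,0.0025],[0,0,0.002],[0,0,0]], rotation=[[0,0,0],[0,0,0],[0,0,0]])

```text
clock: 15.72
position: [0.5813, -0.1945, 0.1541]
tool_rot: [3.141, 0.0, 1.362]
force: [0.7, -0.5, -0.2]
grip_width: 0.0235
```

>>> move_arm(jaw=[255,255,255], dp=[[0,0,0.0015],[0,0,0],[0,0,0]], rotation=[[0,0,0],[0,0,0],[0,0,0]])

```text
clock: 16.1
position: [0.5813, -0.1946, 0.153]
tool_rot: [3.141, 0.0, 1.362]
force: [0.5, 0.1, -0.1]
grip_width: 0.0236
```

>>> move_arm(jaw=[255,255,255,255], dp=[[0,0,0.002],[0,0,0.001],[0,0,0],[0,0,0]], rotation=[[0,0,0],[0,0,0],[0,0,0],[0,0,0]])

```text
clock: 16.6
position: [0.5813, -0.1945, 0.1505]
tool_rot: [3.142, 0.0, 1.361]
force: [0.8, -0.2, 1.2]
grip_width: 0.0232
```

>>> move_arm(jaw=[255,255,255,255], dp=[[0,0,0.0015],[0,0,0],[0,0,0],[0,0,0]], rotation=[[0,0,0],[0,0,0],[0,0,0],[0,0,0]])

```text
clock: 17.1
position: [0.5813, -0.1946, 0.1493]
tool_rot: [3.141, 0.0, 1.361]
force: [1.0, -0.4, 1.9]
grip_width: 0.0238
```

Run:
```python
from h import *
F=[];Z=[]
f=lambda i,w,h:cv2.resize(i,(w,h),interpolation=cv2.INTER_CUBIC)
for i in range(12):
    im=grab_frame("wrist");s=bot.observe();F+=[s["force"]];Z+=[s["position"]]
print(s["clock"],np.mean(F,0),np.std(F,0),Z[0],Z[-1],s["tool_rot"],np.abs(s["qd"]).max())
cv2.imwrite("pics/w7.png",np.hstack([f(im[160:260,205:305],500,500),f(grab_frame("scene")[195:275,160:208],300,500)]))
```

```text
17.7 [ 0.63250004 -0.05464788  2.08735708] [0.66638128 0.42371711 0.59533737] [ 0.58131851 -0.19452355  0.14934143] [ 0.58126798 -0.19453253  0.14930036] [3.14158422e+00 4.87349228e-05 1.36148333e+00] 0.0014629993378490178
```

View pics/w7.png

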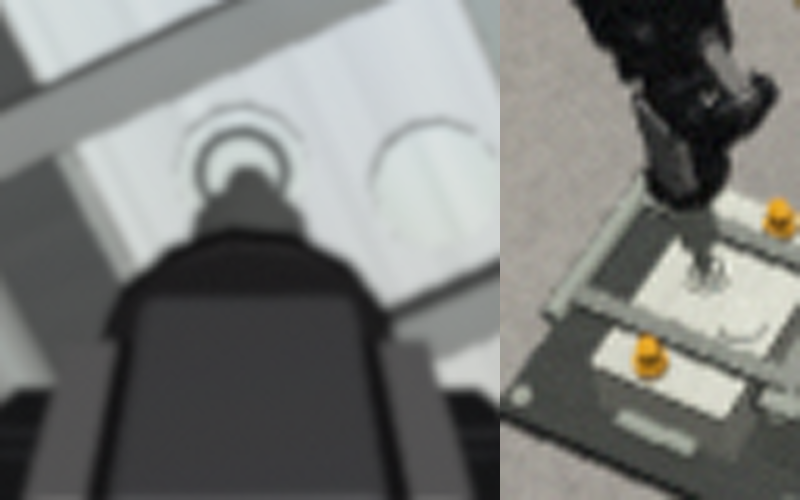

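The tip sits inside the ring, slightly toward the tool's -x side, with ring centre crop (243,170) and ball centre ~(246,191). The contact force is about 3.7 N. I'll quantify the offset.

Run:
```python
from h import *
c=calibration("wrist");r=at("wrist",253.2,193.6,.059,c)
for y in(186,191,195):
    t=at("wrist",205+246/5-.4,160+y/5-.4,.063,c);d=t-r;print(r,t,np.linalg.norm(d[:2])*1e3,Ro.from_euler("xyz",bot.observe()["tool_rot"]).inv().apply(d)*1e3)
```

```text
[ 0.58031877 -0.19354546  0.059     ] [ 0.58049773 -0.1950918   0.063     ] 1.5566571197048338 [-1.47560313  0.49631927 -3.9999305 ]
[ 0.58031877 -0.19354546  0.059     ] [ 0.5803226  -0.19591665  0.063     ] 2.3711948588041 [-2.31884433  0.49642069 -3.99988657]
[ 0.58031877 -0.19354546  0.059     ] [ 0.58018222 -0.19657781  0.063     ] 3.0354197446479025 [-2.99473697  0.49650042 -3.99985136]
```

The tip is about 2.4 mm off centre (limit 7 mm). The rod is in about 6 mm by both force and travel, and the gauge is steady and upright. Handing in.

Run:
```python
from workcell import workorder,bot
print(workorder.job_done());s=bot.observe();print(s["clock"],s["position"],s["force"],s["grip_width"])
```

```text
the job is handed in; nothing more can be done
None
the job is handed in; nothing more can be done
```

I closed the clamp, drew the plunger gauge from its stand and handed the job in with the gauge held upright on the ring-marked pad. No verdict was reported.

**Clamp:** I pushed the bar over from behind, then down along its arc to a hard stop. The stop showed as 44 N at the wrist through the fingertips on the bar, with its top at about 65 mm. The clamp still looked flat in the last pictures.

**Gauge:** I gripped the square grip at 50 N and lifted the gauge until its tip was clear of the stand.

**Last checks before hand-in:**

| Check | Reading | Limit |
|---|---|---|
| Tip to ring centre | about 2.4 mm (± 0.8) | 7 mm |
| Force on the pad | about 3.7 N | 1 to 8 N |
| Rod pushed in | about 6 mm | 3 to 9 mm |
| Tool tilt | below 0.001 rad | 0.1 rad |
| Clock | 17.7 s | 61 s |

- **Rod travel:** this comes from force and height, not from a direct reading; the two agree to about 0.5 mm.
- **Motion:** the arm was still.
- **Disagreement:** the top camera put the gauge 4–5 mm and the ring about 3 mm from where the wrist camera saw them. I went by the wrist camera.
- **Not checked:** I did not measure the other bench items at the end. None were touched on purpose, and those in view looked in place.

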